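# Turn a packing plate over with a lifter and press it home

### The job

Take the orange-handled lifter, slide its blade gently under the packing plate's edge and tip the plate over the yellow rib, so that it lies blue side up in the second bay. With the lifter push it home against the brass bar of the end stop and keep a light steady push of about 10 newtons on it for a moment, then lay the lifter back flat on the black rubber mat. Touch the plate only with the lifter, press neither it nor the tray hard (never above 25 newtons), and leave the other things alone.

Things in the scene. Friction and masses are not known exactly. Their poses are not given: they have to be found in the camera images.
- tray: Green rigid turn-over tray, fixed, level, two bays parted by a yellow rib. +x: the turning direction, from bay 1 to bay 2. Origin: on the bench, mid-width, under the rib's face on the bay 1 side. Along x in mm: bare entry apron -100 to -61, bay 1 to 0, rib 0 to 4, bay 2 to 100, steel end stop 100 to 112. Side walls 5 thick, inner faces at y +-37, x -62 to 103, tops 16 high.
- bay1_floor (a point): Middle of the channel floor of bay 1, 31 mm before the tray's origin and 6 mm above the bench; apron and channel are one flat floor. Two fixed aluminium runners along x, at y 20 to 32 on either side, top 4 mm above this floor, carry the plate; the 40 mm wide channel between them is free. Axes as the tray's.
- rib_top (a point): Middle of the top of the yellow rib (4 along x, 74 across), 12.5 mm above the bench, 2.5 mm above the runners and above the floor of bay 2 (10 mm above the bench). Axes as the tray's.
- end_stop: Fixed steel block that closes bay 2, 12 x 74 x 16, axes as the tray's; origin at the middle of the lower edge of its face towards bay 2, 100 mm from the tray's origin along its +x, 6 mm up. It carries a rigidly clamped brass stop bar (66 wide, top 9.5 mm above the bay floor) that projects from it into the bay by 2 to 14 mm, set differently each time and not measured: feel for it. The plate seats on this bar.
- plate_centre (a point): Centre of the packing plate (loose metal, 0.15 to 0.28 kg): 56 (x) x 64 (y) x 8 thick (z). At the start z is up, bare side up, blue side down; it lies on the runners of bay 1, underside 4 mm above the channel floor, far edge 1 to 5 mm short of the rib, its x along the tray's +x within 0.02 rad. Turned and home, its centre is 58 to 70 mm along the tray's x, as the stop bar is set, and 14 mm up.
- plate: The same plate; origin at the centre of its blue side, which is the underside at the start. Four dark bolt holes show on both sides.
- lifter_grip (a point): Centre of the lifter's orange grip block, 44 long (x) x 18 wide (y) x 28 tall (z): take it from above across the 18 mm. x points to the blade's tip, z up. Trowel-like, rigid, 0.15 kg: below the grip a flat steel blade 122 x 26 x 2, its underside 32 mm below this point, from 30 mm behind to 92 mm ahead of it; a 10 mm wide stem joins them. It stands flat on its blade on the mat.
- lifter_tip (a point): Middle of the front edge of the lifter's blade, half-way through its 2 mm thickness; axes as the lifter's.
- lifter: The lifter; origin at the underside of its blade, 32 mm below the grip's centre; axes as the grip's.
- mat: Black rubber mat, fixed, 180 (x) x 100 (y) x 3 thick, where the lifter lies at the start and belongs at the end; origin at the centre of its underside.
- oil_bottle: Yellow oil bottle, 170 mm tall (bystander, mm).
- brush: Bench brush lying down (bystander, mm).
- chuck_key: Steel T-shaped chuck key lying down (bystander, mm).
- spare_plate: A second, identical packing plate lying on the bench itself; not to be touched (bystander, mm).
- live_centre: Turned steel lathe centre standing on end, 105 mm tall (bystander, mm).
- bolt_bin: Small blue open bin, 110 x 150 x 50 (bystander, mm).
- bar_offcut: Dark round bar offcut standing on end, 60 across, 70 tall (bystander, mm).
Mind the look-alikes: they are no part of the job. Leave any green look-alike of the lifter alone.

How it is judged:
By the outcome, as a careful person would: the job done as asked, in the order asked, and still so for the second after the job is handed in, with the robot touching nothing.
It also fails if it takes over 72 s, if anything falls off the work surface, if the arm or the gripper's body presses on something with over 40 N, if the wrist force passes 120 N, or if a joint passes its speed limit or range.

### The arm

A 7-joint arm with a two-finger parallel gripper is mounted at the origin on the work surface. World frame = base frame: x ahead of the robot, y to its left, z up, the work surface at z = 0. Lengths are in m, angles in rad, forces in N, time in s.
With the tool pointing down it reaches from about 0.4 to 0.85 m from the base axis. Payload 10.4 kg.
Tool frame: the origin (TCP) lies on the front face of the gripper's body, between the roots of the fingers; the fingertips stand 73 mm ahead of it and the grasp point (between the pads) lies 54 mm ahead of it; z points along the fingers, y is the line along which they close (so a half turn about z gives the same grasp; the last joint's range is limited). The gripper opens to 85 mm and grips with 20 to 120 N. Pads are 22 mm wide; open, the fingers measure 114 mm over their backs; the gripper's body (76 mm by 85 mm) begins 54 mm behind the grasp point. The pads swing forward as they close: fully open they stand 13 mm farther back than shut.
Start: joints at [1.117, 0.332, -0.065, 1.46, 0.022, 1.35, -0.088], TCP at [0.261, -0.568, 0.304] pointing down, gripper open.
Joint ranges: [-2.6, 2.6], [-0.5, 2.12], [-1.47, 1.34], [0.16, 2.42], [-1.27, 4.41], [0.06, 2.06], [-2.6, 2.6]. Speed limits (rad/s): [2.22, 2.22, 2.79, 2.79, 3.14, 3.14, 3.14].

### API

Orientations are given as a unit quaternion [x, y, z, w].
In Python, from workcell import manip gives the robot as it stands.
- The arm moves only by the shell command python3 -m jog 'ROWS' [FORCE]. ROWS is JSON, a list of rows, each an object with "grip": the gripper command: -1 is fully open, 1 is shut, values between are in proportion; "slide": the shift along the tool's x, y, z in cm, a list of three; "yaw": the turn about the tool's z in rad. A call has 1 to 8 rows; each row shifts and turns the commanded pose from where the row before left it, along the tool's axes as they then stand; what a row does not reach is not made up. A row lasts 1/10 s, in which the tool goes at most 50 mm and 8.59 degrees, less where a joint would pass 70% of its speed; a pose out of reach is approached as far as the arm can. A call with a gripper value outside its range is refused whole. The fingers move at their own pace and stop on an object; FORCE is the grip in N (left out, the last holds). Time passes only in rows, so rows that do not move let the fingers close. It gives the time, the measured TCP pose, the force, the opening and the grip force at its end, in the units of the state.
- manip.get_obs(): the state, without advancing time (a new reading comes with each control period).
- manip.camera(name): name is "side" or "top" or "wrist"; returns the picture (480x640x3 uint8, blue, green, red); there is no depth.
- manip.calibration(name): a dict with "vfov" (degrees; the focal length in pixels is half the picture's height over the tangent of half this angle, whatever the lens; pixels are square), "cx", "cy" (the principal point, pixels), "camera_from_world" (4x4, takes a point from world to camera coordinates). Camera axes: x right, y down, z forward; pixel columns grow to the right and rows downward; lengths in m; the calibration is good to about 2 mm. A picture is of the moment at which its call begins: read the wrist's pose just before it. calibration takes no time and is no camera call; for the wrist camera it gives the pose at the moment of the call.
- manip.hand_in(): hands the job in; it is judged then, once.
Trained networks look in the newest picture that a camera, given by its name, has taken for a name from the list of things; names that differ only in an ending like _2 or _b are one class to them, and where a whole thing is asked for, a point or a joint stands for the part that bears it (a point fixed in the world has none). Each returns a list of dicts, best first, with "conf" (0 to 1); they miss things now and then, are a little off and sometimes report something else, mostly with a low value. They report only what shows in the picture. A call takes as long as a camera call. They do not tell look-alikes from the thing itself.
- manip.masks_of(thing, camera): "region" (480x640 bool, what is visible of it) and "centre" ([column, row] in pixels, amid what is visible of it).
The state is a dict: "clock": time; "joint_pos": joint angles; "joint_velocities": joint speeds; "tau": joint torques, N m; "position": TCP position; "ee_rot": TCP orientation; "ft_force": force on the tool from outside, world axes, zero at the start; "torque": the same for the moment, N m; "grip_width": opening from 0.0 (shut) to 1.0 (fully open); "grasp_force": force on a finger pad.
Only numpy, scipy, OpenCV 4.12 (cv2) and the standard library are available. Lean on these libraries where they do the work, as an engineer would, in place of code of your own. Each camera call takes 0.05 s, during which the arm holds its last target. There are 200 camera calls.

## Working session

There is one attempt and no reset: what is moved stays moved. The work goes in short steps, Python scripts to look and compute and a shell command to move; the robot and the scene stay as the last step left them, time stands still between calls to the robot, and variables do not carry over. Pictures are saved under pics/ and viewed, at most 10 in all, crops included, and the job is handed in when it is done.

```bash
ls; mkdir -p pics; python3 - <<'E'
from workcell import manip
import cv2,numpy as np
print(manip.get_obs())
for n in ["side","top"]:
    im=manip.camera(n); cv2.imwrite(f"pics/{n}0.png",im)
    c=manip.calibration(n); print(n,c)
    for t in ["tray","plate","lifter","mat","lifter_grip","end_stop"]:
        for r in manip.masks_of(t,n): print(t,round(r["conf"],2),np.round(r["centre"]),r["region"].sum())
E
```

```text
pics
{'clock': 0.0, 'joint_pos': array([ 1.11742522,  0.33287472, -0.06469498,  1.46095477,  0.02161062,
        1.34986711, -0.08852245]), 'joint_velocities': array([-0.00035768, -0.00023678, -0.00021443,  0.00079613, -0.00035426,
       -0.00214745, -0.00154537]), 'tau': array([-3.53772220e-04, -6.25444508e+01,  4.86704567e-02, -3.91610062e+01,
        1.60654873e-02,  9.82896192e-03,  1.80165728e-05]), 'position': array([ 0.26086484, -0.5676611 ,  0.30310764]), 'ee_rot': array([ 9.76894207e-01,  2.13722280e-01, -1.87642133e-04, -6.78586122e-04]), 'ft_force': array([ 0.42581234,  0.08581046, -0.06188943]), 'torque': array([-0.02401476, -0.00968833, -0.02490195]), 'grasp_force': 0.0, 'grip_width': 0.9949757628298775}
side {'vfov': 49.6337246452571, 'cx': 315.53932230420475, 'cy': 237.03907623223657, 'camera_from_world': array([[-0.77265788, -0.63479929, -0.00544685,  0.39571895],
       [-0.42123673,  0.5190975 , -0.74370519,  0.31302219],
       [ 0.47493097, -0.57233526, -0.66848555,  1.01222131],
       [ 0.        ,  0.        ,  0.        ,  1.        ]])}
tray 0.8 [330. 252.] 
[... 414 characters left out ...]
rom_world': array([[-2.79263670e-02, -9.99599940e-01, -4.48085517e-03,
        -7.51493688e-02],
       [-9.79001838e-01,  2.82558800e-02, -2.01883644e-01,
         5.51869507e-01],
       [ 2.01929489e-01, -1.25111129e-03, -9.79399263e-01,
         1.39520552e+00],
       [ 0.00000000e+00,  0.00000000e+00,  0.00000000e+00,
         1.00000000e+00]])}
tray 0.6 [315. 257.] 2345
tray 0.49 [155. 292.] 477
plate 0.78 [290. 258.] 607
lifter 0.82 [154. 356.] 601
lifter 0.79 [150. 222.] 570
lifter 0.75 [158. 292.] 459
mat 0.9 [157. 288.] 2378
lifter_grip 0.91 [146. 223.] 538
lifter_grip 0.57 [153. 357.] 591
lifter_grip 0.56 [159. 296.] 508
end_stop 0.76 [339. 259.] 299
end_stop 0.66 [278. 161.] 438
```

View pics/top0.png

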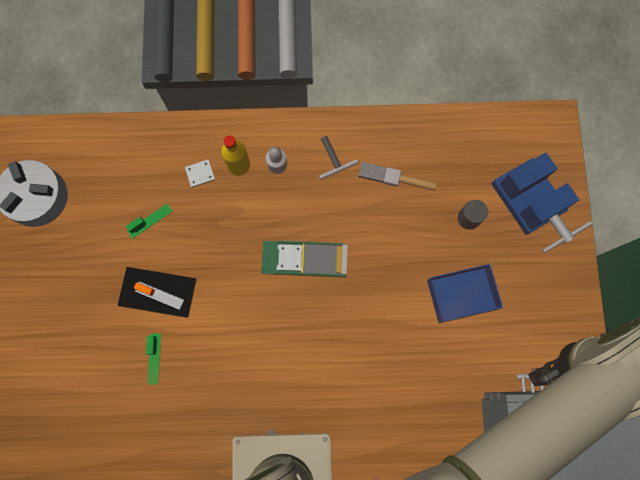

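View pics/side0.png

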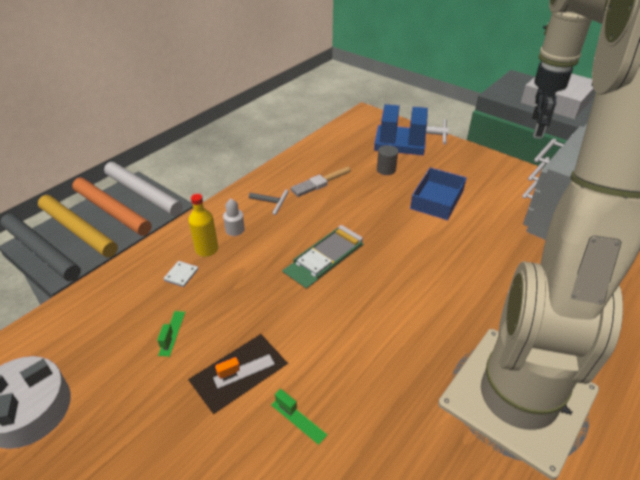

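Top picture: the tray runs left to right, with the bare apron at (265,258), plate at (289,257), brass bar at (340,258) and end stop at (346,258). The orange lifter is at (144,288) on the mat at (157,292), its tip near (182,304).

Candidates for the lifter: green at (150,222), green at (153,357), orange at (144,288). I choose the orange one. For the plate: the one in the tray at (289,257) is mine; the spare at (200,173) stays where it is.

```bash
cat > h.py <<'E'
from workcell import manip
import cv2,numpy as np
from scipy.spatial.transform import Rotation as R
def cal(n):
    c=manip.calibration(n); f=240/np.tan(np.radians(c["vfov"]/2)); return f,c["cx"],c["cy"],np.array(c["camera_from_world"])
def p2w(px,z,c):
    f,cx,cy,T=c; px=np.atleast_2d(px).astype(float)
    d=np.c_[(px[:,0]-cx)/f,(px[:,1]-cy)/f,np.ones(len(px))]@T[:3,:3]
    o=-T[:3,:3].T@T[:3,3]; return o+d*((z-o[2])/d[:,2])[:,None]
def w2p(P,c):
    f,cx,cy,T=c; q=np.atleast_2d(P)@T[:3,:3].T+T[:3,3]; return np.c_[f*q[:,0]/q[:,2]+cx,f*q[:,1]/q[:,2]+cy]
def seg(im,lo,hi):
    m=cv2.inRange(cv2.cvtColor(im,cv2.COLOR_BGR2HSV),lo,hi)
    n,l,s,c=cv2.connectedComponentsWithStats(m); i=1+np.argmax(s[1:,4]); return l==i
def rect(m,z,c):
    ys,xs=np.nonzero(m); p=p2w(np.c_[xs,ys],z,c)[:,:2]
    (a,b),(w,h),t=cv2.minAreaRect((p*1000).astype(np.float32)); return np.round([a,b,w,h,t],1)
def tool():
    o=manip.get_obs(); r=R.from_quat(o["ee_rot"]).as_matrix(); return o,r
E
python3 - <<'E'
from h import *
im=cv2.imread("pics/top0.png"); c=cal("top")
m=seg(im,(5,200,180),(14,255,255)); 
# restrict to mat area
hs=cv2.inRange(cv2.cvtColor(im,cv2.COLOR_BGR2HSV),(3,190,200),(14,255,255)); hs[:270]=0;hs[305:]=0;hs[:,:125]=0;hs[:,195:]=0
print("orange",rect(hs>0,.049,c),np.argwhere(hs).mean(0)[::-1], p2w(np.argwhere(hs).mean(0)[::-1],.045,c))
for n,p,z in [("tip",(182,303),.004),("matc",(157,292),.003),("apron",(263,258),.006),("plate",(289.5,258),.018),("stop_end",(347,260),.022)]:print(n,p2w(p,z,c))
o,r=tool(); print(r.round(3)); print("wristcam",cal("wrist")); T=cal("wrist")[3]; print(-T[:3,:3].T@T[:3,3]-o["position"])
cv2.imwrite("pics/crop.png",cv2.resize(im[200:380,110:360],None,fx=3,fy=3,interpolation=cv2.INTER_CUBIC))
E
```

```text
orange [465.4 325.6  40.   14.6  66.9] [142.40196078 287.95098039] [[0.46588214 0.32702373 0.045     ]]
tip [[0.43154489 0.23978699 0.004     ]]
matc [[0.46084096 0.30261505 0.003     ]]
apron [[0.53864996 0.03810313 0.006     ]]
plate [[ 0.53445282 -0.02879383  0.018     ]]
stop_end [[ 0.52455605 -0.17118466  0.022     ]]
[[ 0.909  0.418  0.   ]
 [ 0.418 -0.909 -0.   ]
 [ 0.     0.    -1.   ]]
wristcam (np.float64(368.7587735080991), 315.3283579065822, 243.41589599291652, array([[ 4.18001798e-01, -9.08445960e-01,  6.59238399e-04,
        -6.25625926e-01],
       [-8.65965600e-01, -3.98235853e-01,  3.02509150e-01,
        -3.88008037e-02],
       [-2.74550683e-01, -1.27020246e-01, -9.53146253e-01,
         3.78926357e-01],
       [ 0.00000000e+00,  0.00000000e+00,  0.00000000e+00,
         1.00000000e+00]]))
[0.07092258 0.03221847 0.0693884 ]
```

View pics/crop.png

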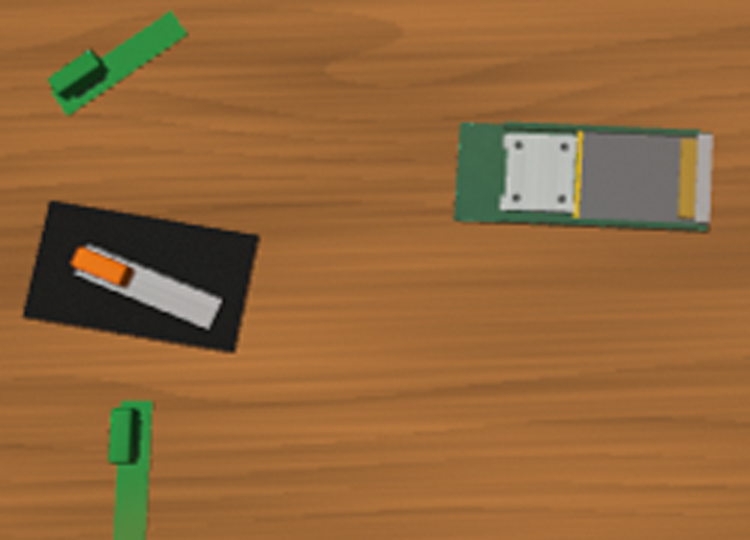

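The crop shows the orange grip at crop (100,265), with its blade pointing right and down; the green tools lie apart from it. I'll move above the tray for a closer wrist view.

```bash
python3 -m jog '[{"grip":-1,"slide":[3.6,-2.9,0.4],"yaw":0},{"grip":-1,"slide":[3.6,-2.9,0.4],"yaw":0},{"grip":-1,"slide":[3.6,-2.9,0.4],"yaw":0},{"grip":-1,"slide":[3.6,-2.9,0.4],"yaw":0},{"grip":-1,"slide":[3.6,-2.9,0.4],"yaw":0},{"grip":-1,"slide":[3.6,-2.9,0.4],"yaw":0},{"grip":-1,"slide":[3.6,-2.9,0.4],"yaw":0},{"grip":-1,"slide":[3.6,-2.9,0.4],"yaw":0}]'
python3 -m jog '[{"grip":-1,"slide":[3.6,-2.9,0.4],"yaw":0},{"grip":-1,"slide":[3.6,-2.9,0.4],"yaw":0},{"grip":-1,"slide":[3.6,-2.9,0.4],"yaw":0},{"grip":-1,"slide":[3.6,-2.9,0.4],"yaw":0},{"grip":-1,"slide":[3.6,-2.9,0.4],"yaw":0},{"grip":-1,"slide":[0,0,0],"yaw":-0.14},{"grip":-1,"slide":[0,0,0],"yaw":-0.14},{"grip":-1,"slide":[0,0,0],"yaw":-0.14}]'
python3 -m jog '[{"grip":-1,"slide":[0,0,0],"yaw":-0.14},{"grip":-1,"slide":[0,0,0],"yaw":-0.14},{"grip":-1,"slide":[0,0,0],"yaw":-0.14},{"grip":-1,"slide":[0,0,0],"yaw":-0.14},{"grip":-1,"slide":[0,0,0],"yaw":-0.09},{"grip":-1,"slide":[0,0,0],"yaw":0},{"grip":-1,"slide":[0,0,0],"yaw":0}]'
python3 - <<'E'
from h import *
o,r=tool(); print(o["position"],r.round(3))
im=manip.camera("wrist"); cv2.imwrite("pics/w1.png",im); np.save("c1.npy",np.array([*cal("wrist")[:3],*cal("wrist")[3].ravel()]))
for t in ["plate","end_stop","tray"]:
    for q in manip.masks_of(t,"wrist"): print(t,round(q["conf"],2),np.round(q["centre"]),q["region"].sum())
E
```

```text
clock: 1.5
position: [0.4263, -0.2351, 0.2721]
ee_rot: [0.977, 0.214, 0.0, 0.0]
ft_force: [1.6, -0.4, -0.3]
grip_width: 1.002
grasp_force: 0.0
clock: 2.3
position: [0.5289, -0.0295, 0.2519]
ee_rot: [0.909, 0.416, -0.0, 0.0]
ft_force: [0.4, -1.1, -0.3]
grip_width: 0.995
grasp_force: 0.0
clock: 3.0
position: [0.5288, -0.03, 0.252]
ee_rot: [0.732, 0.681, 0.0, 0.0]
ft_force: [0.1, 0.4, -0.7]
grip_width: 1.0
grasp_force: 0.0
[ 0.52883524 -0.0299667   0.25195196] [[ 0.073  0.997  0.   ]
 [ 0.997 -0.073 -0.   ]
 [-0.     0.    -1.   ]]
plate 0.79 [328. 220.] 5111
end_stop 0.67 [328. 351.] 2262
end_stop 0.18 [617. 163.] 2928
tray 0.77 [326. 266.] 16963
tray 0.72 [529. 463.] 856
```

View pics/w1.png

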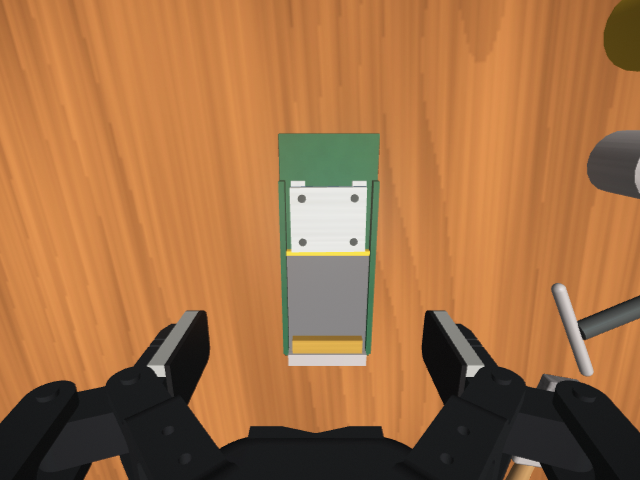

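The wrist view shows the apron at the top (328,160), the plate at (328,220), the yellow rib at row 253, the brass bar at row 345 and the end stop at row 359. I'll fit the tray from these edges.

```bash
cat > tray.py <<'E'
from h import *
def fit(im,c):
    hsv=cv2.cvtColor(im,cv2.COLOR_BGR2HSV)
    out={}
    P=lambda m,z:p2w(np.argwhere(m)[:,::-1],z,c)
    win=np.zeros(im.shape[:2],bool); win[100:380,260:400]=1
    rib=(cv2.inRange(hsv,(24,150,150),(32,255,255))>0)&win
    bra=(cv2.inRange(hsv,(15,100,80),(23,255,255))>0)&win
    grn=(cv2.inRange(hsv,(50,60,30),(90,255,255))>0)&win
    wht=(cv2.inRange(hsv,(0,0,190),(180,40,255))>0)&win
    for n,m,z in [("rib",rib,.0125),("brass",bra,.0195),("green",grn,.006),("white",wht,.018)]:
        q=cv2.connectedComponentsWithStats(m.astype(np.uint8)); 
        if q[0]<2: print(n,"none");continue
        i=1+np.argmax(q[2][1:,4]); print(n,q[2][i],rect(q[1]==i,z,c))
E
python3 - <<'E'
from tray import *
im=cv2.imread("pics/w1.png"); a=np.load("c1.npy"); c=(a[0],a[1],a[2],a[3:].reshape(4,4))
fit(im,c)
hsv=cv2.cvtColor(im,cv2.COLOR_BGR2HSV)
for x in (310,328,345): print(x,[(y,*im[y,x]) for y in list(range(130,138))+list(range(183,190))+list(range(248,258))+list(range(332,338))+list(range(350,370,3))])
for y in (160,): print([(x,*im[y,x]) for x in list(range(275,282))+list(range(376,383))])
# edges
for n,p,z in [("apronL",(278,133.5),.006),("apronR",(379.5,133.5),.006),("ribL",(287,253),.0125),("ribR",(369.5,253),.0125),("stopL",(288.5,366),.022),("stopR",(366.5,366),.022)]:print(n,(p2w(p,z,c)*1000).round(1))
E
```

```text
rib [286 251  84   5 304] [538.2 -60.5   3.8  73.6  85.9]
brass [ 292  336   71   18 1255] [ 531.9 -149.    18.4   65.9   85.8]
green [ 279  134  100  221 7298] [538.3 -64.1 209.2  85.8  85.8]
white [ 290  187   77   65 4621] [540.2 -29.   55.6  64.   85.9]
310 [(130, np.uint8(70), np.uint8(124), np.uint8(190)), (131, np.uint8(70), np.uint8(124), np.uint8(190)), (132, np.uint8(71), np.uint8(124), np.uint8(186)), (133, np.uint8(70), np.uint8(109), np.uint8(123)), (134, np.uint8(93), np.uint8(130), np.uint8(89)), (135, np.uint8(93), np.uint8(129), np.uint8(88)), (136, np.uint8(93), np.uint8(130), np.uint8(88)), (137, np.uint8(93), np.uint8(130), np.uint8(88)), (183, np.uint8(99), np.uint8(132), np.uint8(89)), (184, np.uint8(97), np.uint8(131), np.uint8(88)), (185, np.uint8(99), np.uint8(129), np.uint8(88)), (186, np.uint8(104), np.uint8(107), np.uint8(85)), (187, np.uint8(164), np.uint8(171), np.uint8(171)), (188, np.uint8(230), np.uint8(234), np.uint8(234)), (189, np.uint8(231), np.uint8(234), np.uint8(235)), (248, np.uint8(230), np.uint8(233), np.uint8(233)), (249, np.uint8(229), np.
[... 5210 characters left out ...]
127), np.uint8(186)), (279, np.uint8(84), np.uint8(117), np.uint8(85)), (280, np.uint8(91), np.uint8(127), np.uint8(90)), (281, np.uint8(92), np.uint8(128), np.uint8(90)), (376, np.uint8(94), np.uint8(132), np.uint8(89)), (377, np.uint8(93), np.uint8(131), np.uint8(93)), (378, np.uint8(82), np.uint8(123), np.uint8(129)), (379, np.uint8(75), np.uint8(128), np.uint8(197)), (380, np.uint8(74), np.uint8(127), np.uint8(195)), (381, np.uint8(72), np.uint8(125), np.uint8(191)), (382, np.uint8(69), np.uint8(122), np.uint8(187))]
apronL [[504.2  43.6   6. ]]
apronR [[587.2  37.6   6. ]]
ribL [[502.4 -57.9  12.5]]
ribR [[575.3 -63.2  12.5]]
stopL [[ 493.9 -168.1   22. ]]
stopR [[ 568.  -173.5   22. ]]
```

```bash
python3 -m jog '[{"grip":-1,"slide":[4.4,-1.1,0],"yaw":0},{"grip":-1,"slide":[4.4,-1.1,0],"yaw":0},{"grip":-1,"slide":[4.4,-1.1,0],"yaw":0},{"grip":-1,"slide":[4.4,-1.1,0],"yaw":0},{"grip":-1,"slide":[4.4,-1.1,0],"yaw":0},{"grip":-1,"slide":[4.4,-1.1,0],"yaw":0},{"grip":-1,"slide":[4.4,-1.1,0],"yaw":0},{"grip":-1,"slide":[4.2,-1.1,0],"yaw":0}]'
python3 -m jog '[{"grip":-1,"slide":[0,0,0.5],"yaw":0.11},{"grip":-1,"slide":[0,0,0.5],"yaw":0.11},{"grip":-1,"slide":[0,0,0.5],"yaw":0.11},{"grip":-1,"slide":[0,0,0],"yaw":0},{"grip":-1,"slide":[0,0,0],"yaw":0}]'
python3 - <<'E'
from h import *
o,r=tool(); print(o["position"],r.round(4))
im=manip.camera("wrist"); cv2.imwrite("pics/w2.png",im); c=cal("wrist"); np.save("c2.npy",np.array([*c[:3],*c[3].ravel()]))
m=seg(im,(3,150,120),(14,255,255)); ys,xs=np.nonzero(m); print(xs.min(),xs.max(),ys.min(),ys.max(),m.sum())
hsv=cv2.cvtColor(im,cv2.COLOR_BGR2HSV)
top=seg(im,(3,150,200),(14,255,255)); print("bright",top.sum(),rect(top,.049,c),rect(m,.049,c))
bl=seg(im,(0,0,150),(180,60,255)); ys,xs=np.nonzero(bl);print("blade",xs.min(),xs.max(),ys.min(),ys.max(),rect(bl,.005,c))
mt=seg(im,(0,0,0),(180,120,60)); print("mat",rect(mt,.003,c))
E
```

```text
clock: 4.0
position: [0.465, 0.3272, 0.252]
ee_rot: [0.732, 0.682, 0.0, 0.0]
ft_force: [1.1, -0.5, -0.2]
grip_width: 1.002
grasp_force: 0.0
clock: 4.5
position: [0.4655, 0.3254, 0.237]
ee_rot: [0.833, 0.554, -0.0, 0.0]
ft_force: [-0.7, -0.6, 0.3]
grip_width: 1.0
grasp_force: 0.0
[0.46551698 0.32540101 0.23700105] [[ 3.868e-01  9.221e-01  1.000e-04]
 [ 9.221e-01 -3.868e-01 -2.000e-04]
 [-2.000e-04  2.000e-04 -1.000e+00]]
0 639 0 448 135262
bright 133743 [491.8 290.8 344.6 492.4  67.3] [491.6 290.2 345.7 492.4  67.3]
blade 302 333 186 318 [456.2 297.4 121.3  25.9  66.6]
mat [399.3 152.8 203.8 692.4  67.2]
```

View pics/w2.png

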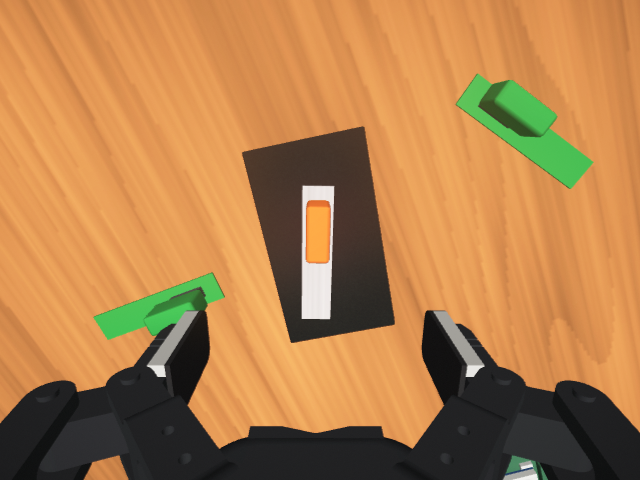

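The wrist view shows the orange grip at (318,231) with its blade over rows 186–318, and green look-alikes well to the sides. I'll compute the grasp from the blade and check it against the orange block.

```bash
python3 - <<'E'
from h import *
im=cv2.imread("pics/w2.png"); a=np.load("c2.npy"); c=(a[0],a[1],a[2],a[3:].reshape(4,4))
im2=np.zeros_like(im); im2[190:280,295:345]=im[190:280,295:345]
m=seg(im2,(3,150,200),(16,255,255)); print("grip",rect(m,.049,c),m.sum())
d=np.array([np.cos(np.radians(66.6)),np.sin(np.radians(66.6))]); g=np.array([456.2,297.4])+31*d; print("grip from blade",g)
o,r=tool(); e=np.array([*g,89])/1000-o["position"]; print("tool delta cm",(r.T@e*100).round(2))
E
```

```text
grip [469.6 328.7  46.8  16.9  66.8] 1275
grip from blade [468.51158461 325.8503934 ]
tool delta cm [ 0.15  0.25 14.82]
```

```bash
python3 -m jog '[{"grip":0,"slide":[0.2,0.25,2],"yaw":0.01},{"grip":0,"slide":[0,0,4],"yaw":0},{"grip":0,"slide":[0,0,4],"yaw":0},{"grip":0,"slide":[0,0,3],"yaw":0},{"grip":0,"slide":[0,0,1.2],"yaw":0},{"grip":0,"slide":[0,0,0.6],"yaw":0},{"grip":0,"slide":[0,0,0],"yaw":0},{"grip":0,"slide":[0,0,0],"yaw":0}]'
```

```text
clock: 5.35
position: [0.4694, 0.3268, 0.0905]
ee_rot: [0.836, 0.548, 0.001, 0.0]
ft_force: [0.5, 0.5, 0.8]
grip_width: 0.503
grasp_force: 0.0
```

```bash
python3 -m jog '[{"grip":1,"slide":[0,0,0.1],"yaw":0},{"grip":1,"slide":[0,0,0],"yaw":0},{"grip":1,"slide":[0,0,0],"yaw":0},{"grip":1,"slide":[0,0,0],"yaw":0},{"grip":1,"slide":[0,0,0],"yaw":0},{"grip":1,"slide":[0,0,0],"yaw":0},{"grip":1,"slide":[0,0,0],"yaw":0}]' 100
```

```text
clock: 6.05
position: [0.4691, 0.3266, 0.089]
ee_rot: [0.836, 0.548, 0.001, 0.0]
ft_force: [-1.8, -1.7, 6.4]
grip_width: 0.197
grasp_force: 98.2
```

```bash
python3 -m jog '[{"grip":1,"slide":[0,0,-0.3],"yaw":0},{"grip":1,"slide":[0,0,-1],"yaw":0},{"grip":1,"slide":[0,0,-4],"yaw":0},{"grip":1,"slide":[0,0,-4],"yaw":0},{"grip":1,"slide":[0,0,-1],"yaw":0},{"grip":1,"slide":[0,0,0],"yaw":0},{"grip":1,"slide":[0,0,0],"yaw":0},{"grip":1,"slide":[0,0,0],"yaw":0}]'
python3 - <<'E'
from h import *
o,r=tool(); print(o["position"],r.round(4),o["ft_force"],o["torque"])
im=manip.camera("wrist"); cv2.imwrite("pics/w3.png",im); c=cal("wrist"); np.save("c3.npy",np.array([*c[:3],*c[3].ravel()]))
E
```

```text
clock: 6.85
position: [0.468, 0.3256, 0.1893]
ee_rot: [0.836, 0.548, -0.001, 0.0]
ft_force: [0.8, 0.6, -2.2]
grip_width: 0.198
grasp_force: 97.7
[0.46804177 0.32559152 0.18926373] [[ 0.3986  0.9171 -0.0022]
 [ 0.9171 -0.3986 -0.0015]
 [-0.0022 -0.0014 -1.    ]] [ 0.80419598  0.63124812 -2.19763367] [ 0.06287725 -0.0197824   0.03933517]
```

View pics/w3.png

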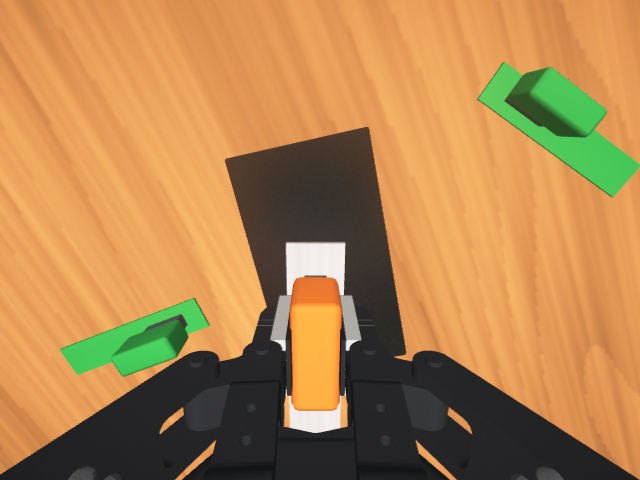

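```bash
python3 - <<'E'
from h import *
im=cv2.imread("pics/w3.png"); a=np.load("c3.npy"); c=(a[0],a[1],a[2],a[3:].reshape(4,4))
print(im[236:248,316].tolist()); print(im[255,282:290].tolist(),im[255,342:349].tolist())
o,r=tool(); 
e=[]
for y in (242,):
  P=p2w([(286,y+.2),(345,y+.2)],.1053,c); print((P*1000).round(1),"width",np.linalg.norm(P[0]-P[1])*1000); b=P.mean(0)
t=r.T@(b-o["position"]); print("back edge in tool mm",(t*1000).round(1)," => tip x", t[0]*1000-122, "y",t[1]*1000)
# target: lifter axis on tray axis, tip at tray x=-75
u=np.array([-.0724,-.9974]); O=np.array([538.34,-58.5])
tip=O+u*-80; tx=-u; x=(t[0]*1000-122)
tcp=tip-x*tx-(t[1]*1000)*np.array([tx[1],-tx[0]]); print("tcp for tip at -80",tcp)
d=np.array([*tcp,0])/1000-o["position"]; print((r.T@d*100).round(2),"yaw", -(np.arctan2(tx[1],tx[0])-np.arctan2(r[1,0],r[0,0])))
E
```

```text
[[50, 55, 62], [51, 55, 63], [51, 56, 64], [51, 55, 63], [51, 55, 63], [63, 67, 76], [143, 147, 156], [197, 200, 209], [237, 238, 243], [237, 239, 243], [237, 239, 243], [237, 238, 243]]
[[50, 57, 71], [50, 57, 70], [49, 56, 69], [75, 81, 93], [172, 176, 187], [237, 239, 244], [237, 238, 243], [237, 239, 243]] [[238, 239, 244], [238, 240, 245], [228, 230, 236], [48, 53, 62], [49, 54, 62], [50, 56, 64], [48, 54, 62]]
[[468.5 357.4 105.3]
 [492.1 347.1 105.3]] width 25.715795527203646
back edge in tool mm [29.4  0.8 84. ]  => tip x -92.61104585300345 y 0.7634869204695626
tcp for tip at -80 [550.07553787 113.71753359]
[-16.13  16.    18.94] yaw -0.3374495556737551
```

```bash
python3 -m jog '[{"grip":1,"slide":[-3.2,3.2,0],"yaw":0},{"grip":1,"slide":[-3.2,3.2,0],"yaw":0},{"grip":1,"slide":[-3.2,3.2,0],"yaw":0},{"grip":1,"slide":[-3.2,3.2,0],"yaw":0},{"grip":1,"slide":[-3.3,3.2,0],"yaw":0},{"grip":1,"slide":[0,0,0],"yaw":-0.115},{"grip":1,"slide":[0,0,0],"yaw":-0.115},{"grip":1,"slide":[0,0,0],"yaw":-0.107}]'
python3 -m jog '[{"grip":1,"slide":[0,0,2],"yaw":0},{"grip":1,"slide":[0,0,2],"yaw":0},{"grip":1,"slide":[0,0,2],"yaw":0},{"grip":1,"slide":[0,0,1.5],"yaw":0},{"grip":1,"slide":[0,0,0],"yaw":0},{"grip":1,"slide":[0,0,0],"yaw":0}]'
cat > st.py <<'E'
from h import *
o,r=tool(); u=np.array([-.0724,-.9974]); v=np.array([.9974,-.0724]); O=np.array([538.34,-58.5])
tip=o["position"]*1000+r@np.array([-92.6,.4,0]); 
print("t",round(o["clock"],2),"tip tray x,y",((tip[:2]-O)@u).round(2),((tip[:2]-O)@v).round(2),"underside z",round(o["position"][2]*1000-86,2),"yawerr",round(np.arctan2(r[1,0],r[0,0])-np.arctan2(-u[1],-u[0]),4),"tipdz",(-92.6*r[2,0]).round(2),"rz",r[:,2].round(4))
print("F tray x,y,z",(o["ft_force"][:2]@u).round(2),(o["ft_force"][:2]@v).round(2),o["ft_force"][2].round(2),"grip",o["grasp_force"].round(1))
E
python3 st.py
```

```text
clock: 7.7
position: [0.5508, 0.1144, 0.1897]
ee_rot: [0.731, 0.682, -0.001, -0.001]
ft_force: [0.5, 0.7, -1.7]
grip_width: 0.196
grasp_force: 97.9
clock: 8.3
position: [0.5512, 0.115, 0.1159]
ee_rot: [0.732, 0.681, -0.0, -0.0]
ft_force: [0.6, 0.3, -2.0]
grip_width: 0.193
grasp_force: 97.8
t 8.3 tip tray x,y -81.36 0.59 underside z 29.93 yawerr -0.0003 tipdz -0.01 rz [-5.e-04  2.e-04 -1.e+00]Traceback (most recent call last):
  File "st.py", line 5, in <module>
    print("F tray x,y,z",(o["ft_force"][:2]@u).round(2),(o["ft_force"][:2]@v).round(2),o["ft_force"][2].round(2),"grip",o["grasp_force"].round(1))
                                                                                                                        ^^^^^^^^^^^^^^^^^^^^^^
AttributeError: 'float' object has no attribute 'round'
```

```bash
sed -i 's/o\["grasp_force"\].round(1)/o["grasp_force"]/' st.py
python3 -m jog '[{"grip":1,"slide":[0,0,1],"yaw":0},{"grip":1,"slide":[0,0,0.8],"yaw":0},{"grip":1,"slide":[0,0,0.3],"yaw":0},{"grip":1,"slide":[0,0,0],"yaw":0},{"grip":1,"slide":[0,0,0],"yaw":0}]' >/dev/null; python3 st.py
python3 -m jog '[{"grip":1,"slide":[0,0,0.1],"yaw":0},{"grip":1,"slide":[0,0,0],"yaw":0}]' >/dev/null; python3 st.py
python3 -m jog '[{"grip":1,"slide":[0,0,0.05],"yaw":0},{"grip":1,"slide":[0,0,0],"yaw":0}]' >/dev/null; python3 st.py
```

```text
t 8.8 tip tray x,y -81.28 0.68 underside z 9.04 yawerr -0.0005 tipdz -0.0 rz [ 2.e-04 -0.e+00 -1.e+00]
F tray x,y,z 0.08 -0.05 -1.12 grip 97.81828165054321
t 9.0 tip tray x,y -81.19 0.69 underside z 8.02 yawerr -0.0006 tipdz 0.0 rz [ 3.e-04 -0.e+00 -1.e+00]
F tray x,y,z -0.69 -0.16 -1.25 grip 97.81726241111755
t 9.2 tip tray x,y -81.15 0.61 underside z 7.43 yawerr -0.0006 tipdz 0.01 rz [ 1.e-04 -1.e-04 -1.e+00]
F tray x,y,z -0.11 0.94 -1.49 grip 97.81863212585449
```

```bash
for k in 1 ; do python3 -m jog '[{"grip":1,"slide":[0,0,0.07],"yaw":0},{"grip":1,"slide":[0,0,0],"yaw":0}]' >/dev/null; python3 st.py; done
python3 -m jog '[{"grip":1,"slide":[0,0,0.05],"yaw":0},{"grip":1,"slide":[0,0,0],"yaw":0}]' >/dev/null; python3 st.py
python3 -m jog '[{"grip":1,"slide":[0,0,0.03],"yaw":0},{"grip":1,"slide":[0,0,0],"yaw":0}]' >/dev/null; python3 st.py
```

```text
t 9.4 tip tray x,y -81.16 0.56 underside z 6.63 yawerr -0.0006 tipdz 0.01 rz [-1.e-04 -1.e-04 -1.e+00]
F tray x,y,z 0.24 0.8 -1.84 grip 97.81893968582153
t 9.6 tip tray x,y -81.18 0.57 underside z 6.14 yawerr -0.0005 tipdz 0.01 rz [-0.e+00 -1.e-04 -1.e+00]
F tray x,y,z 0.45 0.48 -1.14 grip 97.8182065486908
t 9.8 tip tray x,y -81.21 0.6 underside z 5.9 yawerr -0.0005 tipdz 0.0 rz [ 0.e+00 -1.e-04 -1.e+00]
F tray x,y,z 1.37 1.61 -1.31 grip 97.86554217338562
```

```bash
python3 -m jog '[{"grip":1,"slide":[0,0,0.04],"yaw":0},{"grip":1,"slide":[0,0,0],"yaw":0}]' >/dev/null; python3 st.py
python3 -m jog '[{"grip":1,"slide":[0,0,0.04],"yaw":0},{"grip":1,"slide":[0,0,0],"yaw":0}]' >/dev/null; python3 st.py
```

```text
t 10.0 tip tray x,y -81.32 0.67 underside z 5.71 yawerr -0.0004 tipdz 0.0 rz [ 2.e-04 -1.e-04 -1.e+00]
F tray x,y,z -1.26 -0.9 1.31 grip 98.228520154953
t 10.2 tip tray x,y -81.41 0.7 underside z 5.42 yawerr -0.0003 tipdz -0.0 rz [ 4.e-04 -0.e+00 -1.e+00]
F tray x,y,z -0.85 -0.82 5.4 grip 98.66353869438171
```

```bash
python3 -m jog '[{"grip":1,"slide":[0,0,-0.15],"yaw":0},{"grip":1,"slide":[0,0,0],"yaw":0}]' >/dev/null; python3 st.py
python3 -m jog '[{"grip":1,"slide":[-0.6,0,0],"yaw":0},{"grip":1,"slide":[-0.6,0,0],"yaw":0},{"grip":1,"slide":[-0.6,0,0],"yaw":0},{"grip":1,"slide":[-0.3,0,0],"yaw":0},{"grip":1,"slide":[0,0,0],"yaw":0},{"grip":1,"slide":[0,0,0],"yaw":0}]' >/dev/null; python3 st.py
```

```text
t 10.4 tip tray x,y -80.99 0.58 underside z 6.48 yawerr -0.0006 tipdz 0.01 rz [-1.e-04 -1.e-04 -1.e+00]
F tray x,y,z -0.65 0.39 -1.43 grip 98.0190360546112
t 11.0 tip tray x,y -60.23 0.59 underside z 6.65 yawerr -0.0007 tipdz -0.01 rz [ 1.e-04  1.e-04 -1.e+00]
F tray x,y,z 0.21 0.74 -1.75 grip 98.01416873931885
```

```bash
python3 -m jog '[{"grip":1,"slide":[-0.3,0,0],"yaw":0},{"grip":1,"slide":[-0.3,0,0],"yaw":0},{"grip":1,"slide":[-0.3,0,0],"yaw":0},{"grip":1,"slide":[0,0,0],"yaw":0}]' >/dev/null; python3 st.py
python3 -m jog '[{"grip":1,"slide":[-0.3,0,0],"yaw":0},{"grip":1,"slide":[-0.4,0,0],"yaw":0},{"grip":1,"slide":[0,0,0],"yaw":0},{"grip":1,"slide":[0,0,0],"yaw":0}]' >/dev/null; python3 st.py
python3 -c "
from h import *
im=manip.camera('side'); cv2.imwrite('pics/s1.png',cv2.resize(im[190:310,250:410],None,fx=5,fy=5,interpolation=cv2.INTER_CUBIC))"
```

```text
t 11.4 tip tray x,y -50.51 0.58 underside z 6.54 yawerr -0.0013 tipdz 0.04 rz [-1.e-04 -4.e-04 -1.e+00]
F tray x,y,z 0.57 0.93 -1.83 grip 98.01407217979431
t 11.8 tip tray x,y -44.03 0.56 underside z 6.6 yawerr -0.0008 tipdz 0.01 rz [ 0.e+00 -1.e-04 -1.e+00]
F tray x,y,z -0.16 0.07 -2.17 grip 98.01399350166321
```

View pics/s1.png

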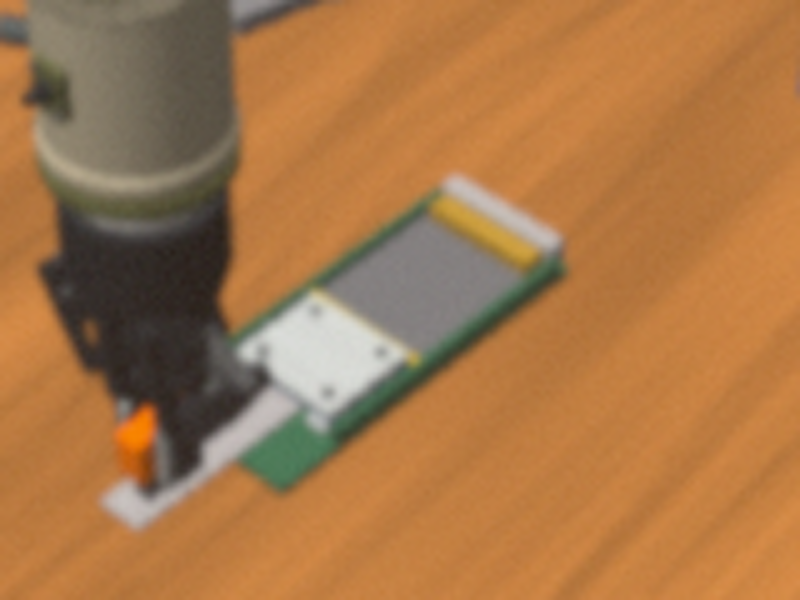

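The blade sits under the plate's near edge, centred. I'll lift along an arc about the rib.

```bash
python3 -m jog '[{"grip":1,"slide":[0,0,-0.12],"yaw":0},{"grip":1,"slide":[-0.04,0,-0.38],"yaw":0},{"grip":1,"slide":[-0.05,0,-0.38],"yaw":0},{"grip":1,"slide":[-0.06,0,-0.38],"yaw":0},{"grip":1,"slide":[0,0,0],"yaw":0}]' >/dev/null; python3 st.py
python3 -m jog '[{"grip":1,"slide":[-0.12,0,-0.36],"yaw":0},{"grip":1,"slide":[-0.15,0,-0.35],"yaw":0},{"grip":1,"slide":[-0.17,0,-0.35],"yaw":0},{"grip":1,"slide":[0,0,0],"yaw":0}]' >/dev/null; python3 st.py
python3 -c "
from h import *
im=manip.camera('side'); cv2.imwrite('pics/s2.png',cv2.resize(im[190:310,250:410],None,fx=4,fy=4,interpolation=cv2.INTER_CUBIC))"
```

```text
t 12.35 tip tray x,y -42.6 0.85 underside z 19.86 yawerr -0.0008 tipdz 0.0 rz [ 9.e-04 -1.e-04 -1.e+00]
F tray x,y,z -0.59 0.23 -2.6 grip 97.71467328071594
t 12.75 tip tray x,y -38.13 0.83 underside z 30.44 yawerr -0.001 tipdz -0.0 rz [ 9.e-04 -0.e+00 -1.e+00]
F tray x,y,z -0.96 1.53 -2.47 grip 97.69876599311829
```

View pics/s2.png

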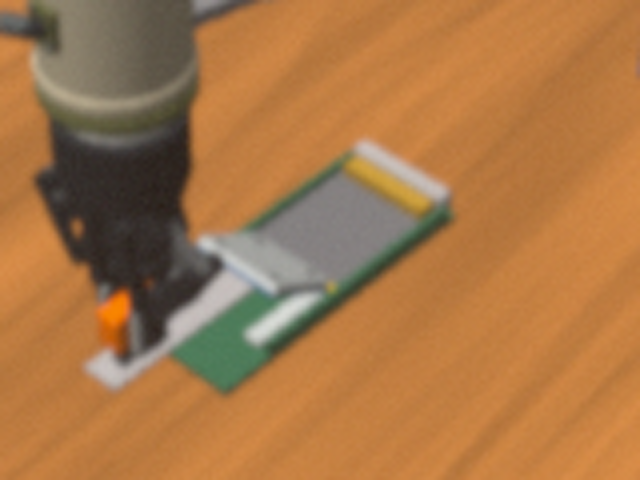

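The plate is tilting on the blade, its far edge at the rib. I'll continue the arc.

```bash
python3 -m jog '[{"grip":1,"slide":[-0.21,0,-0.32],"yaw":0},{"grip":1,"slide":[-0.23,0,-0.30],"yaw":0},{"grip":1,"slide":[-0.26,0,-0.28],"yaw":0},{"grip":1,"slide":[0,0,0],"yaw":0}]' >/dev/null; python3 st.py
python3 -m jog '[{"grip":1,"slide":[-0.28,0,-0.26],"yaw":0},{"grip":1,"slide":[-0.30,0,-0.23],"yaw":0},{"grip":1,"slide":[-0.32,0,-0.20],"yaw":0},{"grip":1,"slide":[0,0,0],"yaw":0}]' >/dev/null; python3 st.py
python3 -c "
from h import *
im=manip.camera('side'); cv2.imwrite('pics/s3.png',cv2.resize(im[190:310,250:410],None,fx=4,fy=4,interpolation=cv2.INTER_CUBIC))"
```

```text
t 13.2 tip tray x,y -30.72 0.71 underside z 39.23 yawerr -0.0013 tipdz 0.03 rz [ 5.e-04 -4.e-04 -1.e+00]
F tray x,y,z -0.77 -0.3 -2.22 grip 97.72855639457703
t 13.6 tip tray x,y -21.53 0.68 underside z 45.98 yawerr -0.0015 tipdz 0.05 rz [ 3.e-04 -5.e-04 -1.e+00]
F tray x,y,z -0.39 -0.12 0.08 grip 97.72525191307068
```

View pics/s3.png

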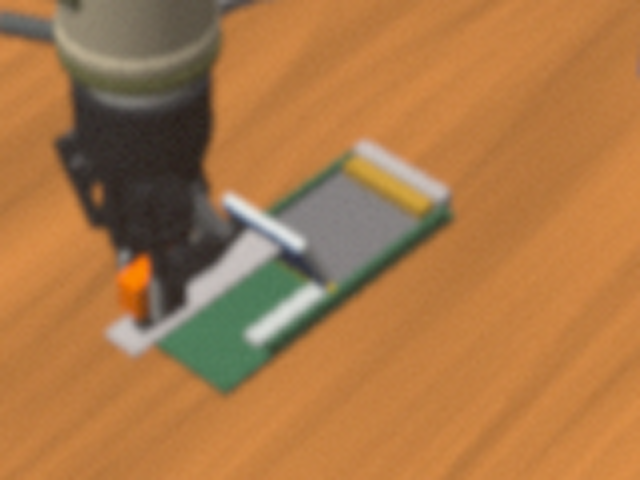

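```bash
python3 -m jog '[{"grip":1,"slide":[-0.33,0,-0.18],"yaw":0},{"grip":1,"slide":[-0.35,0,-0.14],"yaw":0},{"grip":1,"slide":[-0.37,0,-0.1],"yaw":0},{"grip":1,"slide":[0,0,0],"yaw":0}]' >/dev/null; python3 st.py
python3 -m jog '[{"grip":1,"slide":[-0.35,0,-0.1],"yaw":0},{"grip":1,"slide":[-0.35,0,-0.05],"yaw":0},{"grip":1,"slide":[0,0,0],"yaw":0}]' >/dev/null; python3 st.py
python3 -c "
from h import *
im=manip.camera('side'); cv2.imwrite('pics/s4.png',cv2.resize(im[190:310,250:410],None,fx=4,fy=4,interpolation=cv2.INTER_CUBIC))"
```

```text
t 14.05 tip tray x,y -10.82 0.61 underside z 50.03 yawerr -0.0016 tipdz 0.06 rz [ 1.e-04 -7.e-04 -1.e+00]
F tray x,y,z -0.02 0.77 -1.25 grip 97.72108912467957
t 14.35 tip tray x,y -4.02 0.55 underside z 51.41 yawerr -0.0014 tipdz 0.04 rz [-0.e+00 -4.e-04 -1.e+00]
F tray x,y,z -1.33 -0.07 -1.86 grip 97.72547364234924
```

View pics/s4.png

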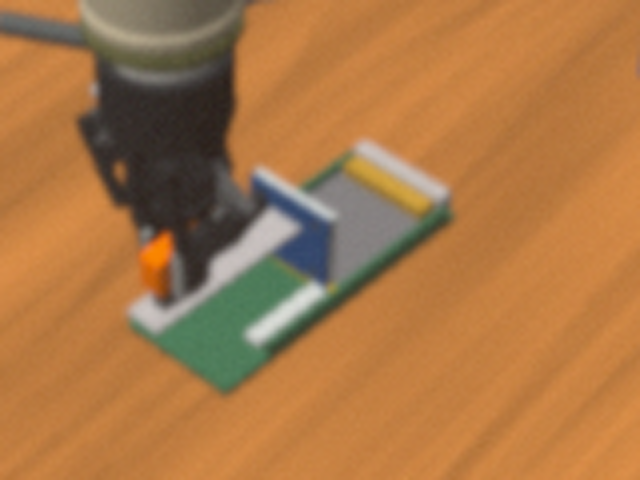

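The plate stands almost upright, blue towards the lifter. That was my tenth picture, so from here I judge by numbers from the cameras: the blue area and its position.

```bash
cat > blue.py <<'E'
from h import *
im=manip.camera("top"); c=cal("top"); hsv=cv2.cvtColor(im,cv2.COLOR_BGR2HSV)
m=cv2.inRange(hsv,(100,90,30),(130,255,255)); m[:225]=0;m[300:]=0;m[:,:250]=0;m[:,370:]=0
print("blue px top",(m>0).sum(), rect(m>0,.018,c) if (m>0).sum()>20 else "")
if (m>0).sum()>20:
    u=np.array([-.0724,-.9974]); v=np.array([.9974,-.0724]); p=p2w(np.argwhere(m)[:,::-1],.018,c)[:,:2]*1000-[538.34,-58.5]; x=p@u; y=p@v; print("tray x",np.percentile(x,[2,50,98]).round(1),"y",np.percentile(y,[2,50,98]).round(1))
E
python3 blue.py
python3 -m jog '[{"grip":1,"slide":[-0.2,0,0],"yaw":0},{"grip":1,"slide":[-0.2,0,0],"yaw":0},{"grip":1,"slide":[-0.2,0,0],"yaw":0},{"grip":1,"slide":[0,0,0],"yaw":0}]' >/dev/null; python3 st.py; python3 blue.py
python3 -m jog '[{"grip":1,"slide":[-0.2,0,0],"yaw":0},{"grip":1,"slide":[-0.2,0,0],"yaw":0},{"grip":1,"slide":[0,0,0],"yaw":0}]' >/dev/null; python3 st.py; python3 blue.py
```

```text
blue px top 0 
t 14.85 tip tray x,y 1.67 0.53 underside z 51.36 yawerr -0.001 tipdz 0.03 rz [-1.e-04 -3.e-04 -1.e+00]
F tray x,y,z -1.36 -0.16 -0.92 grip 97.72592782974243
blue px top 155 [539.8 -66.5  16.2  69.2  85.1]
tray x [-0.   8.1 15.6] y [-29.8   0.8  34. ]
t 15.2 tip tray x,y 5.63 0.54 underside z 51.38 yawerr -0.001 tipdz 0.02 rz [-0.e+00 -3.e-04 -1.e+00]
F tray x,y,z 0.03 -1.03 -0.7 grip 97.72582769393921
blue px top 525 [533.9 -92.2  54.6  63.2  88.2]
tray x [ 7.8 34.3 60.7] y [-33.5  -3.5  27.1]
```

```bash
python3 -m jog '[{"grip":1,"slide":[1,0,0],"yaw":0},{"grip":1,"slide":[1,0,0],"yaw":0},{"grip":1,"slide":[0,0,1],"yaw":0},{"grip":1,"slide":[0,0,1],"yaw":0},{"grip":1,"slide":[0,0,1],"yaw":0},{"grip":1,"slide":[0,0,0.6],"yaw":0},{"grip":1,"slide":[0,0,0],"yaw":0},{"grip":1,"slide":[0,0,0],"yaw":0}]' >/dev/null; python3 st.py; python3 blue.py
python3 - <<'E'
from h import *
a=np.load("c1.npy"); c=(a[0],a[1],a[2],a[3:].reshape(4,4)); im=cv2.imread("pics/w1.png")
print([(y,*map(int,im[y,328])) for y in range(340,356)])
u=np.array([-.0724,-.9974]);O=np.array([538.34,-58.5])
print("brass face from base",(p2w((328,335.3),.010,c)[0,:2]*1000-O)@u)
for y in (342,343,344,345,346): print(y,(p2w((328,y),.0195,c)[0,:2]*1000-O)@u)
E
```

```text
t 16.05 tip tray x,y -14.69 0.57 underside z 15.31 yawerr -0.0008 tipdz -0.0 rz [-2.e-04  0.e+00 -1.e+00]
F tray x,y,z -0.03 0.75 -1.68 grip 97.72601008415222
blue px top 526 [533.9 -92.2  54.7  63.2  88.2]
tray x [ 7.7 34.1 60.5] y [-33.5  -3.4  27.1]
[(340, 56, 126, 165), (341, 76, 168, 214), (342, 79, 174, 220), (343, 81, 179, 226), (344, 79, 176, 223), (345, 78, 175, 221), (346, 78, 173, 219), (347, 80, 176, 222), (348, 79, 176, 223), (349, 78, 173, 219), (350, 76, 170, 215), (351, 76, 170, 217), (352, 80, 170, 214), (353, 107, 153, 180), (354, 141, 145, 151), (355, 204, 207, 216)]
brass face from base 86.64693683898426
342 87.96266638105031
343 89.0402013989758
344 90.11977122052924
345 91.20138161490452
346 92.28503837312546
```

```bash
python3 -m jog '[{"grip":1,"slide":[0,0,0.2],"yaw":0},{"grip":1,"slide":[-0.6,0,0],"yaw":0},{"grip":1,"slide":[-0.6,0,0],"yaw":0},{"grip":1,"slide":[-0.4,0,0],"yaw":0},{"grip":1,"slide":[0,0,0],"yaw":0}]' >/dev/null; python3 st.py
python3 -m jog '[{"grip":1,"slide":[-0.3,0,0],"yaw":0},{"grip":1,"slide":[-0.3,0,0],"yaw":0},{"grip":1,"slide":[-0.3,0,0],"yaw":0},{"grip":1,"slide":[0,0,0],"yaw":0}]' >/dev/null; python3 st.py; python3 blue.py
```

```text
t 16.6 tip tray x,y 2.43 0.57 underside z 13.46 yawerr -0.0021 tipdz 0.05 rz [ 1.e-04 -6.e-04 -1.e+00]
F tray x,y,z 0.54 -0.06 -1.28 grip 97.72528767585754
t 17.0 tip tray x,y 10.54 0.59 underside z 13.43 yawerr -0.0008 tipdz 0.01 rz [ 1.e-04 -1.e-04 -1.e+00]
F tray x,y,z 0.1 -0.77 -2.09 grip 97.79106974601746
blue px top 517 [532.4 -97.6  54.2  62.8  85.3]
tray x [13.1 39.3 65.5] y [-33.3  -3.3  27. ]
```

```bash
python3 -m jog '[{"grip":1,"slide":[-0.3,0,0],"yaw":0},{"grip":1,"slide":[-0.3,0,0],"yaw":0},{"grip":1,"slide":[-0.3,0,0],"yaw":0},{"grip":1,"slide":[-0.3,0,0],"yaw":0},{"grip":1,"slide":[-0.2,0,0],"yaw":0},{"grip":1,"slide":[-0.1,0,0],"yaw":0},{"grip":1,"slide":[0,0,0],"yaw":0}]' >/dev/null; python3 st.py; python3 blue.py
python3 -m jog '[{"grip":1,"slide":[-0.05,0,0],"yaw":0},{"grip":1,"slide":[-0.05,0,0],"yaw":0},{"grip":1,"slide":[-0.05,0,0],"yaw":0},{"grip":1,"slide":[0,0,0],"yaw":0}]' >/dev/null; python3 st.py
```

```text
t 17.75 tip tray x,y 25.57 0.53 underside z 13.38 yawerr -0.0008 tipdz 0.03 rz [ 0.e+00 -4.e-04 -1.e+00]
F tray x,y,z -0.57 0.86 -1.41 grip 97.78109550476074
blue px top 527 [ 531.  -112.    54.6   63.1   88. ]
tray x [27.9 54.6 81. ] y [-33.4  -3.8  27. ]
t 18.2 tip tray x,y 26.67 0.57 underside z 13.43 yawerr -0.0004 tipdz 0.0 rz [ 1.e-04 -0.e+00 -1.e+00]
F tray x,y,z -2.2 -0.29 -1.26 grip 97.80158758163452
```

```bash
python3 -m jog '[{"grip":1,"slide":[-0.05,0,0],"yaw":0},{"grip":1,"slide":[-0.05,0,0],"yaw":0},{"grip":1,"slide":[-0.05,0,0],"yaw":0},{"grip":1,"slide":[0,0,0],"yaw":0}]' >/dev/null; python3 st.py
python3 -m jog '[{"grip":1,"slide":[-0.05,0,0],"yaw":0},{"grip":1,"slide":[-0.05,0,0],"yaw":0},{"grip":1,"slide":[0,0,0],"yaw":0}]' >/dev/null; python3 st.py
python3 -m jog '[{"grip":1,"slide":[-0.03,0,0],"yaw":0},{"grip":1,"slide":[-0.03,0,0],"yaw":0},{"grip":1,"slide":[0,0,0],"yaw":0}]' >/dev/null; python3 st.py
```

```text
t 18.6 tip tray x,y 28.34 0.55 underside z 13.39 yawerr -0.0007 tipdz 0.01 rz [ 0.e+00 -1.e-04 -1.e+00]
F tray x,y,z -1.35 -0.25 -1.3 grip 97.78707146644592
t 18.9 tip tray x,y 29.33 0.53 underside z 13.4 yawerr -0.0006 tipdz 0.02 rz [ 0.e+00 -2.e-04 -1.e+00]
F tray x,y,z -1.52 1.25 -0.54 grip 97.78828024864197
t 19.2 tip tray x,y 29.58 0.56 underside z 13.45 yawerr -0.0004 tipdz -0.02 rz [ 1.e-04  3.e-04 -1.e+00]
F tray x,y,z -2.91 -1.04 -0.58 grip 97.8190290927887
```

```bash
python3 -m jog '[{"grip":1,"slide":[-0.03,0,0],"yaw":0},{"grip":1,"slide":[0,0,0],"yaw":0},{"grip":1,"slide":[0,0,0],"yaw":0}]' >/dev/null; python3 st.py
python3 -m jog '[{"grip":1,"slide":[-0.03,0,0],"yaw":0},{"grip":1,"slide":[0,0,0],"yaw":0}]' >/dev/null; python3 st.py
python3 -m jog '[{"grip":1,"slide":[-0.03,0,0],"yaw":0},{"grip":1,"slide":[0,0,0],"yaw":0}]' >/dev/null; python3 st.py
```

```text
t 19.5 tip tray x,y 29.68 0.56 underside z 13.46 yawerr -0.0001 tipdz -0.04 rz [ 1.e-04  4.e-04 -1.e+00]
F tray x,y,z -4.64 -1.35 0.02 grip 97.93203234672546
t 19.7 tip tray x,y 29.78 0.57 underside z 13.5 yawerr -0.0001 tipdz -0.07 rz [ 2.e-04  7.e-04 -1.e+00]
F tray x,y,z -6.6 -0.91 -0.22 grip 98.01020979881287
t 19.9 tip tray x,y 29.85 0.56 underside z 13.52 yawerr 0.0001 tipdz -0.09 rz [ 2.e-04  1.e-03 -1.e+00]
F tray x,y,z -5.7 -1.31 -0.75 grip 98.04180264472961
```

```bash
python3 -m jog '[{"grip":1,"slide":[-0.03,0,0],"yaw":0},{"grip":1,"slide":[0,0,0],"yaw":0},{"grip":1,"slide":[0,0,0],"yaw":0}]' >/dev/null; python3 st.py
python3 -m jog '[{"grip":1,"slide":[-0.03,0,0],"yaw":0},{"grip":1,"slide":[0,0,0],"yaw":0},{"grip":1,"slide":[0,0,0],"yaw":0}]' >/dev/null; python3 st.py
```

```text
t 20.2 tip tray x,y 29.88 0.6 underside z 13.57 yawerr 0.0003 tipdz -0.12 rz [ 4.0e-04  1.3e-03 -1.0e+00]
F tray x,y,z -7.73 -0.84 0.58 grip 98.07236552238464
t 20.5 tip tray x,y 29.93 0.58 underside z 13.58 yawerr 0.0005 tipdz -0.15 rz [ 4.0e-04  1.6e-03 -1.0e+00]
F tray x,y,z -8.41 -0.55 0.64 grip 98.10208082199097
```

```bash
python3 -m jog '[{"grip":1,"slide":[-0.03,0,0],"yaw":0},{"grip":1,"slide":[0,0,0],"yaw":0},{"grip":1,"slide":[0,0,0],"yaw":0}]' >/dev/null; python3 st.py
for k in 1 2 3 4; do python3 -m jog '[{"grip":1,"slide":[0,0,0],"yaw":0},{"grip":1,"slide":[0,0,0],"yaw":0}]' >/dev/null; python3 st.py|tail -1; done; python3 blue.py
```

```text
t 20.8 tip tray x,y 29.95 0.6 underside z 13.63 yawerr 0.0007 tipdz -0.17 rz [ 5.0e-04  1.9e-03 -1.0e+00]
F tray x,y,z -9.41 -1.56 0.01 grip 98.1328797340393
F tray x,y,z -9.48 -1.4 1.04 grip 98.1338381767273
F tray x,y,z -9.07 -1.94 0.46 grip 98.1320571899414
F tray x,y,z -9.03 -0.54 0.41 grip 98.13248634338379
F tray x,y,z -7.95 -1.05 0.96 grip 98.13191413879395
blue px top 512 [ 530.9 -115.7   52.2   63.1   88. ]
tray x [32.5 57.7 83.7] y [-33.2  -3.8  27.1]
```

```bash
python3 -m jog '[{"grip":1,"slide":[-0.03,0,0],"yaw":0},{"grip":1,"slide":[0,0,0],"yaw":0}]' >/dev/null; python3 st.py
for k in 1 2 3 4 5 6 7; do python3 -m jog '[{"grip":1,"slide":[0,0,0],"yaw":0},{"grip":1,"slide":[0,0,0],"yaw":0}]' >/dev/null; python3 st.py|tail -1; done
```

```text
t 21.85 tip tray x,y 30.03 0.62 underside z 13.68 yawerr 0.0009 tipdz -0.2 rz [ 6.0e-04  2.2e-03 -1.0e+00]
F tray x,y,z -9.3 -1.53 0.54 grip 98.16523790359497
F tray x,y,z -9.38 -1.18 0.11 grip 98.16487669944763
F tray x,y,z -9.31 -1.27 1.36 grip 98.16319584846497
F tray x,y,z -9.42 -0.17 1.49 grip 98.16344618797302
F tray x,y,z -9.33 -0.78 0.79 grip 98.16304206848145
F tray x,y,z -9.47 -1.04 0.53 grip 98.16336035728455
F tray x,y,z -10.02 -1.48 1.43 grip 98.16337466239929
F tray x,y,z -9.09 -1.03 1.25 grip 98.16327095031738
```

```bash
python3 -m jog '[{"grip":1,"slide":[-0.03,0,0],"yaw":0},{"grip":1,"slide":[0,0,0],"yaw":0},{"grip":1,"slide":[0,0,0],"yaw":0},{"grip":1,"slide":[0,0,0],"yaw":0},{"grip":1,"slide":[0,0,0],"yaw":0},{"grip":1,"slide":[0,0,0],"yaw":0},{"grip":1,"slide":[0,0,0],"yaw":0},{"grip":1,"slide":[0,0,0],"yaw":0}]' >/dev/null; python3 st.py
python3 -m jog '[{"grip":1,"slide":[0.05,0,0],"yaw":0},{"grip":1,"slide":[0.05,0,0],"yaw":0},{"grip":1,"slide":[0.1,0,0],"yaw":0},{"grip":1,"slide":[0.3,0,0],"yaw":0},{"grip":1,"slide":[1,0,0],"yaw":0},{"grip":1,"slide":[3,0,-1],"yaw":0},{"grip":1,"slide":[3,0,-3],"yaw":0},{"grip":1,"slide":[0,0,-4],"yaw":0}]' >/dev/null; python3 st.py; python3 blue.py
```

```text
t 24.05 tip tray x,y 30.05 0.63 underside z 13.72 yawerr 0.0011 tipdz -0.23 rz [ 6.0e-04  2.4e-03 -1.0e+00]
F tray x,y,z -10.97 -1.03 0.02 grip 98.19328665733337
t 24.85 tip tray x,y -47.49 -0.64 underside z 93.23 yawerr 0.0051 tipdz -0.16 rz [-0.0028  0.002  -1.    ]
F tray x,y,z -0.05 0.89 -0.97 grip 97.77791619300842
blue px top 516 [ 530.8 -115.6   52.3   63.2   88. ]
tray x [32.  57.6 83.7] y [-33.4  -3.7  27.1]
```

The plate stayed seated after the lifter was withdrawn. Next I'll bring the lifter back over its original place on the mat.

```bash
cat > back.py <<'E'
from h import *
o,r=tool(); t=np.array([.4691,.3266,.0895]); print(o["position"],"delta cm",(r.T@(t-o["position"])*100).round(2),"yaw",round(np.arctan2(r[1,0],r[0,0])-np.radians(66.6),4))
E
python3 -m jog '[{"grip":1,"slide":[0,0,-1],"yaw":0.11},{"grip":1,"slide":[0,0,0],"yaw":0.11},{"grip":1,"slide":[0,0,0],"yaw":0.11},{"grip":1,"slide":[0,0,0],"yaw":0}]'|head -2; python3 back.py
```

```text
clock: 25.3
position: [0.5484, 0.0764, 0.1894]
[0.54839118 0.07637746 0.18936715] delta cm [ 19.88 -17.16   9.96] yaw 0.0033
```

```bash
python3 -m jog '[{"grip":1,"slide":[3.3,-2.9,0],"yaw":0},{"grip":1,"slide":[3.3,-2.9,0],"yaw":0},{"grip":1,"slide":[3.3,-2.9,0],"yaw":0},{"grip":1,"slide":[3.3,-2.9,0],"yaw":0},{"grip":1,"slide":[3.3,-2.9,0],"yaw":0},{"grip":1,"slide":[3.3,-2.7,0],"yaw":0},{"grip":1,"slide":[0,0,3],"yaw":0},{"grip":1,"slide":[0,0,3],"yaw":0}]'|head -2
python3 -m jog '[{"grip":1,"slide":[0,0,2],"yaw":0},{"grip":1,"slide":[0,0,1],"yaw":0},{"grip":1,"slide":[0,0,0.4],"yaw":0},{"grip":1,"slide":[0,0,0],"yaw":0},{"grip":1,"slide":[0,0,0],"yaw":0}]'|head -5; python3 back.py
```

```text
clock: 26.1
position: [0.4674, 0.328, 0.1291]
clock: 26.6
position: [0.4683, 0.3264, 0.0964]
ee_rot: [0.834, 0.551, 0.001, 0.0]
ft_force: [0.7, -0.4, -1.9]
grip_width: 0.199
[0.46832022 0.32643495 0.09643348] delta cm [0.04 0.06 0.69] yaw 0.0058
```

```bash
python3 -m jog '[{"grip":1,"slide":[0,0,0.3],"yaw":0},{"grip":1,"slide":[0,0,0.3],"yaw":0},{"grip":1,"slide":[0,0,0.1],"yaw":0},{"grip":1,"slide":[0,0,0],"yaw":0},{"grip":1,"slide":[0,0,0],"yaw":0}]' >/dev/null; python3 st.py
python3 -m jog '[{"grip":1,"slide":[0,0,0.05],"yaw":0},{"grip":1,"slide":[0,0,0],"yaw":0}]' >/dev/null; python3 st.py
python3 -m jog '[{"grip":1,"slide":[0,0,0.03],"yaw":0},{"grip":1,"slide":[0,0,0],"yaw":0}]' >/dev/null; python3 st.py
```

```text
t 27.1 tip tray x,y -290.81 -127.69 underside z 3.01 yawerr -0.3305 tipdz 0.0 rz [ 7.e-04 -3.e-04 -1.e+00]
F tray x,y,z 2.59 -1.82 5.48 grip 98.92831921577454
t 27.3 tip tray x,y -290.82 -127.7 underside z 2.96 yawerr -0.3305 tipdz 0.02 rz [ 8.e-04 -6.e-04 -1.e+00]
F tray x,y,z 3.97 -3.97 11.45 grip 100.03066062927246
t 27.5 tip tray x,y -290.86 -127.71 underside z 2.97 yawerr -0.3305 tipdz 0.03 rz [ 9.e-04 -8.e-04 -1.e+00]
F tray x,y,z 5.85 -5.08 15.41 grip 100.33974766731262
```

```bash
python3 -m jog '[{"grip":1,"slide":[0,0,-0.1],"yaw":0},{"grip":1,"slide":[0,0,0],"yaw":0}]' >/dev/null; python3 st.py
python3 -m jog '[{"grip":0.1,"slide":[0,0,0],"yaw":0},{"grip":0.1,"slide":[0,0,0],"yaw":0},{"grip":0.1,"slide":[0,0,0],"yaw":0},{"grip":0.1,"slide":[0,0,0],"yaw":0}]'
python3 -m jog '[{"grip":0.1,"slide":[0,0,-0.5],"yaw":0},{"grip":0.1,"slide":[0,0,-2],"yaw":0},{"grip":0.1,"slide":[0,0,-4],"yaw":0},{"grip":0.1,"slide":[0,0,-4],"yaw":0},{"grip":0.1,"slide":[0,0,-4],"yaw":0},{"grip":0.1,"slide":[0,0,0],"yaw":0},{"grip":0.1,"slide":[0,0,0],"yaw":0}]'
python3 - <<'E'
from h import *
im=manip.camera("wrist"); c=cal("wrist")
bl=seg(im,(0,0,150),(180,60,255)); ys,xs=np.nonzero(bl);print("blade",xs.min(),xs.max(),ys.min(),ys.max(),rect(bl,.005,c))
im[350:]=200; mt=seg(im,(0,0,0),(180,150,75)); print("mat",rect(mt|bl,.003,c))
E
```

```text
t 27.7 tip tray x,y -290.85 -127.71 underside z 3.01 yawerr -0.3306 tipdz -0.02 rz [ 6.e-04  0.e+00 -1.e+00]
F tray x,y,z 1.83 -0.8 5.67 grip 99.03266787528992
clock: 28.1
position: [0.4678, 0.3261, 0.0885]
ee_rot: [0.834, 0.551, -0.0, -0.0]
ft_force: [-0.6, 0.2, -0.7]
grip_width: 0.452
grasp_force: 0.0
clock: 28.8
position: [0.4681, 0.3263, 0.2345]
ee_rot: [0.834, 0.551, 0.001, 0.0]
ft_force: [0.0, -1.1, -1.3]
grip_width: 0.447
grasp_force: 0.0
blade 299 331 190 323 [455.2 295.9 121.4  26.2  66.7]
mat [468.8 269.6 169.2 119.7  78.8]
```

```bash
python3 -m jog '[{"grip":-1,"slide":[0,0,-0.5],"yaw":-0.11},{"grip":-1,"slide":[0,0,-0.5],"yaw":-0.11},{"grip":-1,"slide":[0,0,-0.5],"yaw":-0.11},{"grip":-1,"slide":[-4.4,1.1,0],"yaw":0},{"grip":-1,"slide":[-4.4,1.1,0],"yaw":0},{"grip":-1,"slide":[-4.4,1.1,0],"yaw":0},{"grip":-1,"slide":[-4.4,1.1,0],"yaw":0},{"grip":-1,"slide":[-4.4,1.1,0],"yaw":0}]' >/dev/null
python3 -m jog '[{"grip":-1,"slide":[-4.4,1.1,0],"yaw":0},{"grip":-1,"slide":[-4.4,1.1,0],"yaw":0},{"grip":-1,"slide":[-4,1.1,0],"yaw":0},{"grip":-1,"slide":[0,0,0],"yaw":0},{"grip":-1,"slide":[0,0,0],"yaw":0}]'|head -3
python3 - <<'E'
from tray import *
im=manip.camera("wrist"); c=cal("wrist"); fit(im,c)
hsv=cv2.cvtColor(im,cv2.COLOR_BGR2HSV); m=cv2.inRange(hsv,(100,90,30),(130,255,255))>0; m[:, :260]=0;m[:,400:]=0; m[:100]=0
n,l,s,_=cv2.connectedComponentsWithStats(m.astype(np.uint8)); k=1+np.argmax(s[1:,4]); print("blue",s[k])
print(rect(l==k,.018,c)); u=np.array([-.0724,-.9974]);O=np.array([538.34,-58.5])
p=p2w(np.argwhere(l==k)[:,::-1],.018,c)[:,:2]*1000-O; print("tray x",np.percentile(p@u,[.5,50,99.5]))
x0=s[k][0]+s[k][2]//2; yb=s[k][1]+s[k][3]
for x in (x0-25,x0,x0+25): print(x,[(y,*map(int,im[y,x])) for y in range(yb-4,yb+6)])
E
```

```text
clock: 30.15
position: [0.5296, -0.0282, 0.2472]
ee_rot: [0.733, 0.68, -0.001, -0.001]
rib [286 255  85   5 414] [538.6 -59.2   3.7  73.6  85.9]
brass [292 345  71  14 961] [ 531.9 -150.1   14.    65.6   85.9]
green [  278   136   102   224 10597] [538.6 -62.7 210.4  86.   85.9]
white [290 184  16  70 971] [515.4 -22.3  59.1  11.6  86.2]
blue [ 292  289   72   55 3727]
[ 534.7 -114.6   54.8   63.9   85.9]
tray x [28.7764406  55.50476196 83.64042175]
303 [(340, 152, 90, 46), (341, 152, 90, 46), (342, 153, 90, 46), (343, 151, 90, 48), (344, 121, 99, 81), (345, 59, 133, 173), (346, 79, 174, 221), (347, 82, 180, 227), (348, 85, 185, 230), (349, 83, 182, 228)]
328 [(340, 152, 88, 46), (341, 152, 88, 46), (342, 152, 89, 46), (343, 149, 88, 47), (344, 118, 96, 80), (345, 58, 131, 169), (346, 78, 173, 219), (347, 80, 180, 225), (348, 84, 184, 229), (349, 81, 180, 226)]
353 [(340, 153, 89, 45), (341, 152, 89, 45), (342, 154, 90, 47), (343, 150, 89, 47), (344, 121, 98, 81), (345, 58, 131, 173), (346, 79, 173, 220), (347, 81, 179, 225), (348, 83, 181, 227), (349, 80, 178, 224)]
```

The plate is blue side up, square to the tray (85.9° against 85.9°) and touching the brass bar with no gap across its width. The lifter lies on the mat.

```bash
python3 -c "
from workcell import manip
print(manip.hand_in())"
```

```text
the job is handed in; nothing more can be done
None
```

The job is handed in: the plate lies blue side up in bay 2 against the brass bar, after a push of about 10 N held for more than 2 s, and the lifter is back flat on the mat. The forces I read during the job peaked at about 15 N, when setting the lifter on the mat.

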